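Close the ring-blank pots on the jeweller's bench with their own lids

TASK

Close the three open pots of ring blanks for the night: put on each pot the lid that was made for it, lowered gently rather than dropped, and seated flat on the rim all round. Leave the pots standing where they are and do not disturb the other things on the bench.

Things in the scene. Friction and masses are not known exactly. Their poses are not given: they have to be found in the camera images.
- pot_large: Large round open pot, outside diameter 104 mm, inside 96 mm, 60 mm high. Steel, walls 4 mm, floor 5 mm, standing loose on the bench, some brass ring blanks on the floor (below 20 mm). Origin: centre of its underside; z up.
- pot_small: Small round open pot, outside diameter 76 mm, inside 68 mm, 50 mm high. Steel, walls 4 mm, floor 5 mm, standing loose on the bench, some brass ring blanks on the floor (below 20 mm). Origin: centre of its underside; z up.
- pot_oblong: Oblong open tin, outside 120 mm (its x) by 76 mm (its y), inside 112 by 68 mm, 45 mm high. Steel, walls 4 mm, floor 5 mm, standing loose on the bench, some brass ring blanks on the floor (below 20 mm). Origin: centre of its underside; z up.
- lid_large: Large round lid: flange diameter 104 mm, plug diameter 90 mm, grip an upright round knob of 26 mm diameter. Steel, lying knob up on the bench. Heights from its underside: plug 0 to 8 mm (lowest 3 mm tapered in), flange plate 8 to 13 mm, dark wooden grip 13 to 43 mm. Origin: centre of the plug's underside; z up.
- lid_small: Small round lid: flange diameter 76 mm, plug diameter 62 mm, grip an upright round knob of 26 mm diameter. Steel, lying knob up on the bench. Heights from its underside: plug 0 to 8 mm (lowest 3 mm tapered in), flange plate 8 to 13 mm, dark wooden grip 13 to 43 mm. Origin: centre of the plug's underside; z up.
- lid_oblong: Oblong lid: flange 120 mm (its x) by 76 mm (its y), plug 106 by 62 mm, grip an upright bar 60 mm long (x) and 14 mm thick (y). Fits either way round. Steel, lying knob up on the bench. Heights from its underside: plug 0 to 8 mm (lowest 3 mm tapered in), flange plate 8 to 13 mm, dark wooden grip 13 to 43 mm. Origin: centre of the plug's underside; z up.
- rim_large (a point): Centre of the mouth of the large pot, level with the rim top, 60 mm above the pot's underside; axes as the pot. When the lid is home, its flange rests on the rim and its origin is 8 mm below this point.
- rim_small (a point): Centre of the mouth of the small pot, level with the rim top, 50 mm above the pot's underside; axes as the pot. When the lid is home, its flange rests on the rim and its origin is 8 mm below this point.
- rim_oblong (a point): Centre of the mouth of the oblong pot, level with the rim top, 45 mm above the pot's underside; axes as the pot. When the lid is home, its flange rests on the rim and its origin is 8 mm below this point.
- brick: Bystander: pale soldering brick, 115 (x) by 65 (y) by 35 mm high, somewhere among the pots and lids. Origin: centre of its underside.
- bench_block: Bystander: dark steel bench block on a rubber foot, 70 mm square, 22 mm high, at the right. Origin: centre of its underside.
- doming_block: Bystander: brass doming block, 55 mm cube, at the left. Origin: centre of its underside.
Things that resemble listed ones, but are neither listed nor needed, are in the scene too. Leave any blue look-alike of the lid_large alone. What is shaped like the lid_oblong but purple is not meant.

How it is judged:
By the outcome, as a careful person would: the job done as asked, in the order asked, and still so for the second after the job is handed in, with the robot touching nothing.
It also fails if it takes over 67 s, if anything falls off the work surface, if the arm or the gripper's body presses on something with over 40 N, if the wrist force passes 120 N, or if a joint passes its speed limit or range.

ROBOT

A 6-joint arm with a two-finger parallel gripper is mounted at the origin on the work surface. World frame = base frame: x ahead of the robot, y to its left, z up, the work surface at z = 0. Lengths are in m, angles in degrees, forces in N, time in s.
With the tool pointing down it reaches from about 0.275 to 0.825 m from the base axis. Payload 4.9 kg.
Tool frame: the origin (TCP) lies on the front face of the gripper's body, between the roots of the fingers; the fingertips stand 73 mm ahead of it and the grasp point (between the pads) lies 54 mm ahead of it; z points along the fingers, y is the line along which they close (so a half turn about z gives the same grasp; the last joint's range is limited). The gripper opens to 85 mm and grips with 20 to 120 N. Pads are 22 mm wide; open, the fingers measure 114 mm over their backs; the gripper's body (76 mm by 85 mm) begins 54 mm behind the grasp point. The pads swing forward as they close: fully open they stand 13 mm farther back than shut.
Start: joints at [-72.204, 18.69, -11.035, 60.275, 0, 82.311], TCP at [0.237, -0.496, 0.304] pointing down, gripper open.
Joint ranges: [-152.03, 152.03], [-55.5, 102.48], [-74.3, 77.21], [-110.64, 120.58], [-84.22, 78.4], [-180, 180]. Speed limits (degrees/s): [147.25, 147.25, 180, 180, 180, 180].

INTERFACE

Orientations are given as a 3x3 rotation matrix whose columns are the frame's x, y, z axes.
In Python, from plant import robot gives the robot as it stands.
- The arm moves only by the tool jog_arm, never from a script. Its argument "rows" is a list that holds one entry, the list of rows, each a list of 7 numbers: the shift along the tool's x, y, z in m, then the turn, a rotation vector about the tool's x, y, z in rad, then the opening, from 0 (shut) to 1 (fully open). A call has exactly 10 rows; each row is the pose to reach, as a shift and turn from the pose commanded when the call began, along the tool's axes at that moment; what a row does not reach only later rows make up. A row lasts 1/12 s, in which the tool goes at most 41.7 mm and 7.16 degrees, less where a joint would pass 70% of its speed; a pose out of reach is approached as far as the arm can. A call with a gripper value outside its range is refused whole. The fingers move at their own pace and stop on an object; "grip_force" is the grip in N (left out, the last holds). Time passes only in rows, so rows that repeat a pose let the fingers close, or fill a call up. It gives the time, the measured TCP pose, the force, the opening and the grip force at its end, in the units of the state.
- robot.observe(): the state, without advancing time (a new reading comes with each control period).
- robot.capture(name): name is "scene" or "top"; returns a dict with "color" (400x640x3 uint8, red, green, blue), "K" (3x3 intrinsics, pixels), "k1" (the pictures are not rectified: a ray, as slopes to the right and down, at radius r is drawn at 1 + k1 r^2 times it, then the intrinsics apply), "world_to_cam" (4x4, takes a point from world to camera coordinates). Camera axes: x right, y up, looking along -z (the intrinsics and any distortion apply to the point x, -y, -z); pixel columns grow to the right and rows downward; lengths in m; the calibration is good to about 2 mm. A picture is of the moment at which its call begins. There is no depth.
- robot.close_job(): hands the job in; it is judged then, once.
The state is a dict: "time_s": time; "joints": joint angles; "joint_velocities": joint speeds; "tau": joint torques, N m; "tcp_pos": TCP position; "tool_rot": TCP orientation; "wrist_force": force on the tool from outside, world axes, zero at the start; "torque": the same for the moment, N m; "finger_gap": finger opening in m; "finger_force": force on a finger pad.
Only numpy, scipy, OpenCV 4.12 (cv2) and the standard library are available. Lean on these libraries where they do the work, as an engineer would, in place of code of your own. Each camera call takes 0.05 s, during which the arm holds its last target. There are 200 camera calls.

## Working session

There is one attempt and no reset: what is moved stays moved. The work goes in short steps, Python scripts to look and compute and a tool call to move; the robot and the scene stay as the last step left them, time stands still between calls to the robot, and variables do not carry over. Pictures are saved under pics/ and viewed, at most 10 in all, crops included, and the job is handed in when it is done.

Besides the shell and the picture viewer there is one more tool, called after "Request:" by a JSON object that holds its "name" and its "arguments", one argument or row to a line. jog_arm: Moves the arm, as the interface text tells. Its arguments: {"type":"object","properties":{"rows":{"type":"array","items":{"type":"array","items":{"type":"array","items":{"type":"number"}}}},"grip_force":{"type":"number"}},"required":["rows"]}

```bash
mkdir -p pics
cat > h.py <<'E'
import numpy as np, cv2
from plant import robot
def shot(name,f):
    c=robot.capture(name); cv2.imwrite(f,c["color"][:,:,::-1]); np.save(f+'.npy',c,allow_pickle=True); return c
def load(f): return np.load(f+'.npy',allow_pickle=True).item()
def ray(c,u,v):
    K=c["K"]; d=np.array([(u-K[0,2])/K[0,0],(v-K[1,2])/K[1,1]]); s=d.copy()
    for _ in range(20): s=d/(1+c["k1"]*(s@s))
    M=c["world_to_cam"]; R=M[:3,:3]; o=-R.T@M[:3,3]
    return o,R.T@np.array([s[0],-s[1],-1])
def px2w(c,u,v,z):
    o,d=ray(c,u,v); return (o+d*(z-o[2])/d[2])[:3]
def w2px(c,p):
    M=c["world_to_cam"]; q=M[:3,:3]@np.array(p)+M[:3,3]; s=np.array([q[0],-q[1]])/-q[2]
    s=s*(1+c["k1"]*(s@s)); return c["K"][0,0]*s[0]+c["K"][0,2],c["K"][1,1]*s[1]+c["K"][1,2]
E
python3 - <<'E'
from h import *
for n in("top","scene"):
    c=shot(n,f"pics/{n}0.png"); M=c["world_to_cam"]; print(n,-M[:3,:3].T@M[:3,3],c["K"][0,0],c["k1"])
s=robot.observe();print(s["tool_rot"],s["time_s"],s["tcp_pos"],s["wrist_force"])
E
```

```text
top [0.3381126  0.00505883 1.47952013] 477.698722654892 -0.1273707999917338
scene [ 1.26422325 -0.18872253  0.96150751] 406.8519315577671 -0.034564162254090244
[[ 9.02715526e-01  4.30237677e-01 -4.69936027e-04]
 [ 4.30237880e-01 -9.02714331e-01  1.48411228e-03]
 [ 2.14303032e-04 -1.54191547e-03 -9.99998788e-01]] 0.1 [ 0.23653435 -0.49610101  0.303172  ] [-0.07921344 -0.28561101  0.45112946]
```

View pics/top0.png

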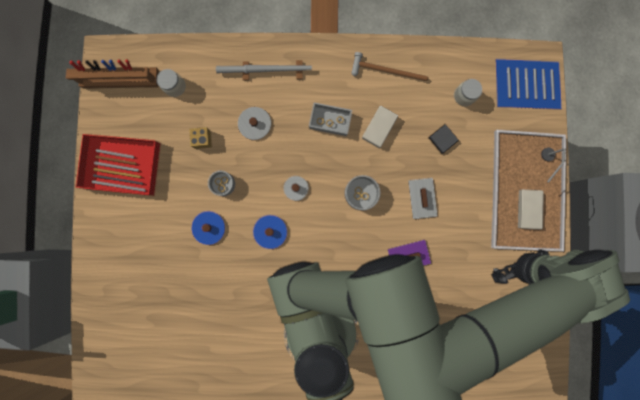

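View pics/scene0.png

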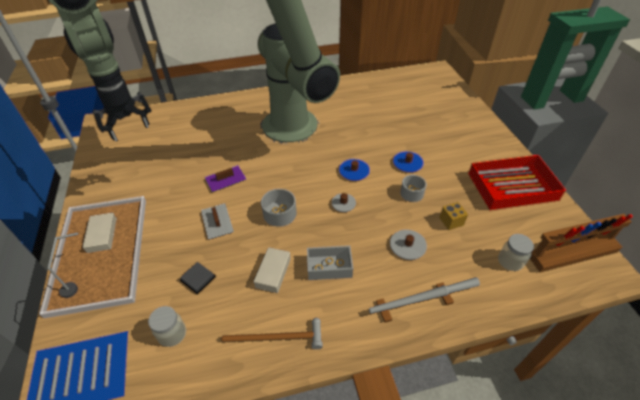

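The overhead view shows these candidates:
- **Round lids:** grey at (255,124) large and (296,189) small, blue look-alikes at (209,228) and (270,232).
- **Oblong lids:** grey at (424,199), purple at (410,253).
- **Pots:** large (363,194), small (222,184), oblong (330,120).

The grey steel lids fit the description. The blue and purple ones are excluded by colour. Next I'll fit outlines and confirm in one crop.

```bash
cat > fit.py <<'E'
from h import *
from scipy.optimize import minimize
from scipy.ndimage import map_coordinates
T=np.linspace(0,2*np.pi,120,endpoint=False)
def circ(d): return np.c_[np.cos(T),np.sin(T)]*d/2
def rect(a,b):
    t=np.linspace(-.5,.5,40); o=np.ones(40)*.5
    return np.r_[np.c_[t*a,o*b],np.c_[t*a,-o*b],np.c_[o*a,t*b],np.c_[-o*a,t*b]]
OBJ={"pot_large":(circ(.104),.060,(363,194)),"pot_small":(circ(.076),.050,(222,184)),"pot_oblong":(rect(.120,.076),.045,(330,120)),
"lid_large":(circ(.104),.013,(254,124)),"lid_small":(circ(.076),.013,(296,189)),"lid_oblong":(rect(.120,.076),.013,(424,199))}
def grad(c):
    g=cv2.GaussianBlur(c["color"].astype(np.float32),(0,0),1.0)
    return np.sqrt(sum(cv2.Sobel(g,-1,a,b)**2 for a,b in((1,0),(0,1))).sum(2))
def pts(P,z,p):
    a=p[2]; R=np.array([[np.cos(a),-np.sin(a)],[np.sin(a),np.cos(a)]])
    q=P@R.T+p[:2]; return np.c_[q,np.full(len(q),z)]
def score(p,P,z,cs):
    s=0
    for c,g in cs:
        uv=np.array([w2px(c,w) for w in pts(P,z,p)]); s+=map_coordinates(g,[uv[:,1],uv[:,0]],order=1).mean()/g.max()
    return -s
def fit(n,cs,p0,dx=.015):
    P,z,_=OBJ[n]; yaws=np.radians(np.arange(0,180,15)) if n.endswith("oblong") and len(p0)==2 else [p0[2] if len(p0)>2 else 0]
    best=min(((score((p0[0]+i,p0[1]+j,y),P,z,cs),p0[0]+i,p0[1]+j,y) for i in np.linspace(-dx,dx,5) for j in np.linspace(-dx,dx,5) for y in yaws))
    x0=np.array(best[1:]); S=x0+np.r_[np.zeros((1,3)),np.diag([.004,.004,.1])]
    r=minimize(score,x0,args=(P,z,cs),method="Nelder-Mead",options=dict(initial_simplex=S,xatol=1e-4,fatol=1e-5))
    return r.x,r.fun
E
python3 - <<'E'
from fit import *
import json
a,b=load("pics/top0.png"),load("pics/scene0.png"); A=[(a,grad(a))];B=[(b,grad(b))]
res={}; im=cv2.resize(a["color"][90:260,180:450,::-1],None,fx=2.9,fy=2.9,interpolation=cv2.INTER_CUBIC)
for n,(P,z,uv) in OBJ.items():
    p0=px2w(a,*uv,z)[:2]; o=[]
    p,_=fit(n,A,p0); q,f=fit(n,B,p,.008); m=(p+q)/2
    d=(q-p); print(n,"top",np.round(p*1000,1)[:2],"scene",np.round(q*1000,1)[:2],"yaw",np.degrees([p[2],q[2]]).round(1),"r",np.hypot(*m[:2]).round(3))
    res[n]=[list(p),list(q)]
    for w in pts(P,z,p)[::3]:
        u,v=w2px(a,w); cv2.circle(im,(int((u-180+.5)*2.9),int((v-90+.5)*2.9)),1,(0,255,0),-1)
json.dump(res,open("res.json","w")); cv2.imwrite("pics/crop0.png",im)
E
```

```text
pot_large top [ 431.6 -118.1] scene [ 434.8 -121.3] yaw [-3.7 -1.1] r 0.449
pot_small top [458.4 308. ] scene [451.2 309.6] yaw [4.1 4. ] r 0.55
pot_oblong top [648.2 -19.9] scene [665.8 -23. ] yaw [76.7 78.7] r 0.657
lid_large top [651.9 217. ] scene [652.6 217.4] yaw [ 9.4 12. ] r 0.687
lid_small top [450.   83.8] scene [451.   84.3] yaw [ 6.7 11.7] r 0.458
lid_oblong top [ 423.2 -309.6] scene [ 425.  -309.1] yaw [7.  7.1] r 0.525
```

View pics/crop0.png

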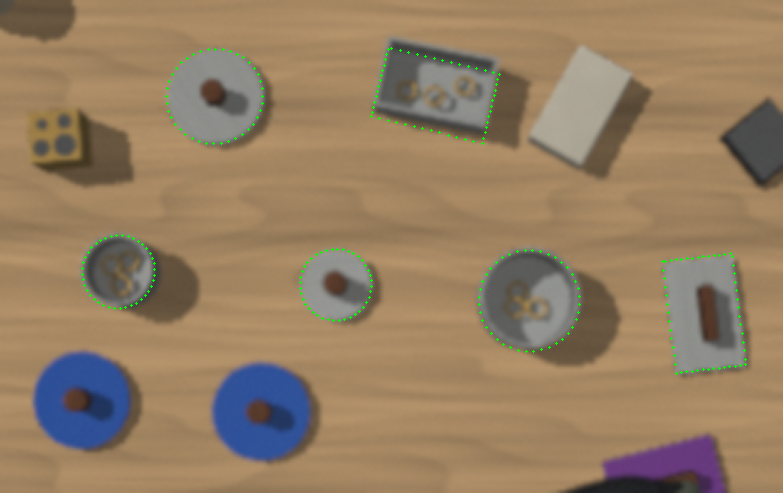

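The crop confirms the grey steel lids: large (213,96), small (336,284) and oblong (705,314), with blue and purple excluded. The oblong tin's fit locked onto a wrong edge, so I'll refit the pots using both rim edges.

Run:
```python
from fit import *
a,b=load("pics/top0.png"),load("pics/scene0.png"); A=[(a,grad(a))];B=[(b,grad(b))]
OBJ["pot_large"]=(np.r_[circ(.104),circ(.096)],.06,0);OBJ["pot_small"]=(np.r_[circ(.076),circ(.068)],.05,0);OBJ["pot_oblong"]=(np.r_[rect(.12,.076),rect(.112,.068)],.045,0)
ims=[]
for n,p0 in(("pot_large",(.433,-.12,0)),("pot_small",(.455,.309,0)),("pot_oblong",(.660,-.021,1.36))):
    P,z,_=OBJ[n]
    p,f=fit(n,A,p0,.012); q,g=fit(n,B,p0,.012); J,h=fit(n,A+B,p0,.012)
    print(n,*[np.r_[x[:2]*1000,np.degrees(x[2])].round(1) for x in(p,q,J)],f,g,h)
    for c in(a,b):
        u0,v0=[int(t) for t in w2px(c,[*J[:2],z])]; im=cv2.resize(c["color"][v0-30:v0+30,u0-32:u0+33,::-1],None,fx=4,fy=4,interpolation=cv2.INTER_CUBIC)
        for w in pts(P,z,J)[::2]:
            u,v=w2px(c,w); cv2.circle(im,(int((u-u0+32.5)*4),int((v-v0+30.5)*4)),0,(0,255,0),-1)
        ims.append(im)
cv2.imwrite("pics/pots.png",np.vstack([np.hstack(ims[0::2]),np.hstack(ims[1::2])]))
```

```text
pot_large [ 433.3 -120.2    4.7] [ 435.1 -120.9    2. ] [ 434.3 -120.7    3.1] -0.3422146737575531 -0.384032666683197 -0.7236412763595581
pot_small [458.8 308.    6.4] [4.633e+02 3.070e+02 3.000e-01] [459.1 308.    6.3] -0.45283132791519165 -0.3656783998012543 -0.8078078031539917
pot_oblong [660.7 -22.6  78.9] [665.4 -22.5  79. ] [661.6 -22.3  79.5] -0.448271244764328 -0.3827638328075409 -0.8057668209075928
```

View pics/pots.png

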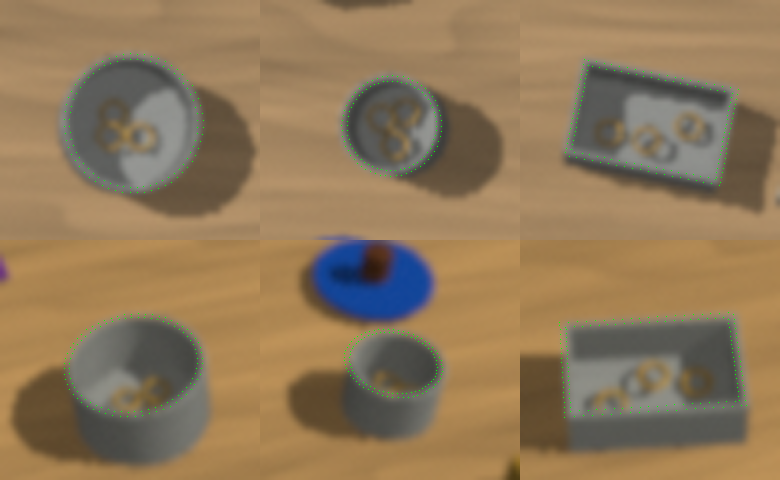

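```bash
cat > go.py <<'E'
import sys; from h import *
s=robot.observe(); R=np.array(s["tool_rot"]); p=np.array(s["tcp_pos"])
x,y,z,yaw=map(float,sys.argv[1:5]); c,w=np.cos(np.radians(yaw)),np.sin(np.radians(yaw))
G=np.c_[[c,w,0],[w,-c,0],[0,0,-1]]
from scipy.spatial.transform import Rotation as Q
print("shift",(R.T@(np.array([x,y,z])-p)).round(4),"turn",Q.from_matrix(R.T@G).as_rotvec().round(4))
print(s["time_s"],"pos",p.round(4),"yaw",np.degrees(np.arctan2(R[1,0],R[0,0])).round(2),"F",np.round(s["wrist_force"],2),"gap",s["finger_gap"],"q",np.round(s["joints"],0))
E
python3 go.py .4242 -.3094 .16 7
```

```text
shift [ 0.2497 -0.0876  0.1434] turn [-0.0016  0.      0.3226]
0.1 pos [ 0.2365 -0.4961  0.3032] yaw 25.48 F [-0.08 -0.29  0.45] gap 0.08509387691162741 q [-72.  19. -11.  60.   0.  82.]
```

Request:
{"name": "jog_arm", "arguments": {
  "rows": [
    [[0.035, -0.012, 0.01, 0, 0, 0.05, 1], [0.07, -0.024, 0.03, 0, 0, 0.1, 1], [0.105, -0.037, 0.05, 0, 0, 0.15, 1], [0.14, -0.049, 0.07, 0, 0, 0.2, 1], [0.175, -0.061, 0.09, 0, 0, 0.25, 1], [0.205, -0.072, 0.11, 0, 0, 0.3, 1], [0.23, -0.081, 0.13, 0, 0, 0.3226, 1], [0.245, -0.086, 0.14, 0, 0, 0.3226, 1], [0.2497, -0.0876, 0.1434, 0, 0, 0.3226, 1], [0.2497, -0.0876, 0.1434, 0, 0, 0.3226, 1]]
  ]
}}

```text
time_s: 0.93
tcp_pos: [0.4244, -0.3087, 0.1594]
tool_rot: [[0.992, 0.124, -0.002], [0.124, -0.992, 0.002], [-0.002, -0.002, -1.0]]
wrist_force: [-0.2, 1.1, 0.1]
finger_gap: 0.0851
finger_force: 0.0
```

```bash
python3 go.py .4242 -.3094 .09 7
```

```text
shift [-0.0002  0.0008  0.0694] turn [-0.0018  0.0017  0.0024]
0.9333 pos [ 0.4244 -0.3087  0.1594] yaw 7.14 F [-0.2   1.1   0.06] gap 0.08514683059536182 q [-44.  24. -26.  40.  -0. 129.]
```

Request:
{"name": "jog_arm", "arguments": {
  "rows": [
    [[0, 0.001, 0.012, 0, 0, 0, 1], [0, 0.001, 0.026, 0, 0, 0, 1], [0, 0.001, 0.042, 0, 0, 0, 0.8], [0, 0.001, 0.056, 0, 0, 0, 0.7], [0, 0.001, 0.065, 0, 0, 0, 0.6], [0, 0.001, 0.0694, 0, 0, 0, 0.5], [0, 0.001, 0.0694, 0, 0, 0, 0.3], [0, 0.001, 0.0694, 0, 0, 0, 0.15], [0, 0.001, 0.0694, 0, 0, 0, 0], [0, 0.001, 0.0694, 0, 0, 0, 0]]
  ],
  "grip_force": 50
}}

```text
time_s: 1.77
tcp_pos: [0.4249, -0.3116, 0.092]
tool_rot: [[0.993, 0.122, 0.001], [0.122, -0.993, -0.001], [0.001, 0.001, -1.0]]
wrist_force: [0.2, -0.7, 2.4]
finger_gap: 0.0129
finger_force: 50.5
```

```bash
python3 go.py .6618 -.0224 .19 79.2; python3 -c "
from h import *
c=shot('top','pics/top1.png');d=shot('scene','pics/sc1.png')
def crop(c,p,f):
    u,v=map(int,w2px(c,p));return cv2.resize(c['color'][max(0,v-40):max(0,v-40)+80,u-50:u+50,::-1],None,fx=4,fy=4,interpolation=cv2.INTER_CUBIC)
cv2.imwrite('pics/g1.png',np.hstack([crop(c,(.424,-.309,.03),0),crop(d,(.424,-.309,.03),0)]))"
```

```text
shift [ 0.2704 -0.258  -0.0981] turn [ 1.8000e-03  1.0000e-04 -1.2602e+00]
1.7667 pos [ 0.4249 -0.3116  0.092 ] yaw 6.99 F [ 0.2  -0.68  2.36] gap 0.012943140692988008 q [-44.  30. -29.  31.  -0. 129.]
```

View pics/g1.png

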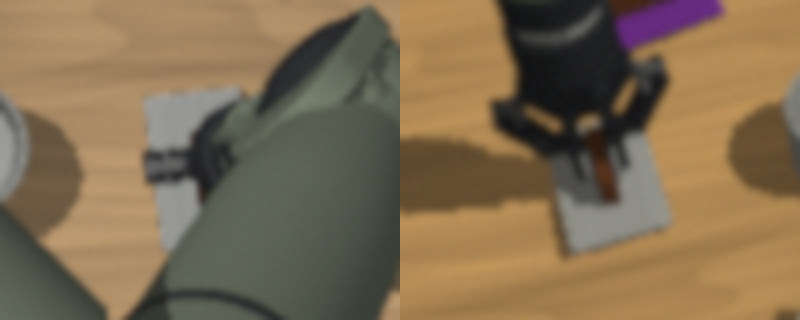

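The scene view shows the fingers straddling the brown bar of the grey oblong lid at about (600,165). Next: lift and carry.

Request:
{"name": "jog_arm", "arguments": {
  "rows": [
    [[0, 0, -0.015, 0, 0, 0, 0], [0, 0, -0.04, 0, 0, 0, 0], [0, 0, -0.07, 0, 0, -0.08, 0], [0.015, -0.014, -0.09, 0, 0, -0.18, 0], [0.04, -0.038, -0.098, 0, 0, -0.29, 0], [0.065, -0.062, -0.098, 0, 0, -0.4, 0], [0.09, -0.086, -0.098, 0, 0, -0.51, 0], [0.115, -0.11, -0.098, 0, 0, -0.62, 0], [0.14, -0.134, -0.098, 0, 0, -0.71, 0], [0.155, -0.148, -0.098, 0, 0, -0.77, 0]]
  ]
}}

```text
time_s: 2.7
tcp_pos: [0.5619, -0.1422, 0.1892]
tool_rot: [[0.622, 0.783, 0.001], [0.783, -0.622, 0.001], [0.001, 0.0, -1.0]]
wrist_force: [0.1, -0.6, -1.2]
finger_gap: 0.013
finger_force: 49.9
```

```bash
python3 go.py .6618 -.0224 .18 79.2
```

```text
shift [0.1559 0.0036 0.0095] turn [ 0.0005 -0.0013 -0.4833]
2.7 pos [ 0.5619 -0.1422  0.1892] yaw 51.51 F [ 0.11 -0.6  -1.21] gap 0.013007280966221202 q [-22.  27. -16.  47.   0. 107.]
```

Request:
{"name": "jog_arm", "arguments": {
  "rows": [
    [[0.025, 0.001, 0.002, 0, 0, -0.08, 0], [0.05, 0.001, 0.004, 0, 0, -0.16, 0], [0.075, 0.002, 0.006, 0, 0, -0.24, 0], [0.1, 0.002, 0.008, 0, 0, -0.32, 0], [0.125, 0.003, 0.009, 0, 0, -0.4, 0], [0.145, 0.0036, 0.0095, 0, 0, -0.46, 0], [0.153, 0.0036, 0.0095, 0, 0, -0.4833, 0], [0.1559, 0.0036, 0.0095, 0, 0, -0.4833, 0], [0.1559, 0.0036, 0.0095, 0, 0, -0.4833, 0], [0.1559, 0.0036, 0.0095, 0, 0, -0.4833, 0]]
  ]
}}

```text
time_s: 3.53
tcp_pos: [0.6602, -0.0268, 0.1795]
tool_rot: [[0.196, 0.981, -0.001], [0.981, -0.196, -0.0], [-0.001, -0.001, -1.0]]
wrist_force: [-0.5, -0.8, -2.0]
finger_gap: 0.0129
finger_force: 49.9
```

```bash
python3 go.py .6618 -.0224 .136 79.2;  python3 -c "
from h import *
c=shot('top','pics/top2.png');d=shot('scene','pics/sc2.png')
def crop(c,p,f):
    u,v=map(int,w2px(c,p));return cv2.resize(c['color'][max(0,v-40):max(0,v-40)+80,u-50:u+50,::-1],None,fx=4,fy=4,interpolation=cv2.INTER_CUBIC)
cv2.imwrite('pics/g2.png',np.hstack([crop(c,(.66,-.02,.08),0),crop(d,(.66,-.02,.08),0)]))"
```

```text
shift [0.0046 0.0007 0.0434] turn [-0.0009  0.0006 -0.0083]
3.5333 pos [ 0.6602 -0.0268  0.1795] yaw 78.72 F [-0.54 -0.78 -1.96] gap 0.012916970326736749 q [-9. 36. -2. 52. -0. 93.]
```

View pics/g2.png

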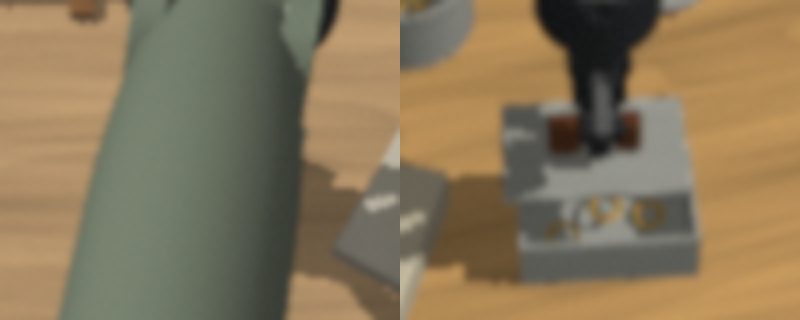

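The lid in hand hovers above the oblong tin (600,150). The camera can check where the lid sits relative to the tool.

Run:
```python
from fit import *
b=load("pics/sc2.png"); B=[(b,grad(b))]
OBJ["L"]=(rect(.12,.076),.1005,0)
print(fit("L",B,(.660,-.027,np.radians(78.7)),.006), fit("L",B,(.663,-.024,np.radians(80)),.006))
```

```text
(array([ 0.66120431, -0.02750425,  1.37992599]), np.float64(-0.33548223972320557)) (array([ 0.66120073, -0.02751344,  1.37992616]), np.float64(-0.33548128604888916))
```

Request:
{"name": "jog_arm", "arguments": {
  "rows": [
    [[0.001, 0, 0.003, 0, 0, -0.003, 0], [0.002, 0, 0.007, 0, 0, -0.006, 0], [0.0035, 0.0005, 0.011, 0, 0, -0.008, 0], [0.0046, 0.0007, 0.015, 0, 0, -0.008, 0], [0.0046, 0.0007, 0.018, 0, 0, -0.008, 0], [0.0046, 0.0007, 0.0195, 0, 0, -0.008, 0], [0.0046, 0.0007, 0.0195, 0, 0, -0.008, 0], [0.0046, 0.0007, 0.0195, 0, 0, -0.008, 0], [0.0046, 0.0007, 0.0195, 0, 0, -0.008, 0], [0.0046, 0.0007, 0.0195, 0, 0, -0.008, 0]]
  ]
}}

```text
time_s: 4.47
tcp_pos: [0.6627, -0.0217, 0.1604]
tool_rot: [[0.186, 0.983, 0.001], [0.983, -0.186, -0.0], [0.0, 0.001, -1.0]]
wrist_force: [-0.6, -0.9, -0.9]
finger_gap: 0.0127
finger_force: 49.9
```

```bash
python3 - <<'E'
from fit import *
b=shot("scene","pics/sc3.png"); B=[(b,grad(b))]; z=robot.observe()["tcp_pos"][2]
OBJ["L"]=(rect(.12,.076),z-.079,0)
print(fit("L",B,(.6618,-.0224,np.radians(79.2)),.006))
E
python3 go.py .6618 -.0224 .129 79.2
```

```text
(array([ 0.66366413, -0.02249293,  1.3870551 ]), np.float64(-0.33959823846817017))
shift [-0.0008 -0.0008  0.0313] turn [0.0004 0.     0.0012]
4.5167 pos [ 0.6627 -0.0217  0.1603] yaw 79.27 F [-0.01  0.75 -0.44] gap 0.013299721400979521 q [-8. 37. -3. 50. -0. 92.]
```

Request:
{"name": "jog_arm", "arguments": {
  "rows": [
    [[0, -0.0003, 0.004, 0, 0, 0, 0], [0, -0.0003, 0.008, 0, 0, 0, 0], [0, -0.0003, 0.012, 0, 0, 0, 0], [0, -0.0003, 0.016, 0, 0, 0, 0], [0, -0.0003, 0.019, 0, 0, 0, 0], [0, -0.0003, 0.0215, 0, 0, 0, 0], [0, -0.0003, 0.0235, 0, 0, 0, 0], [0, -0.0003, 0.025, 0, 0, 0, 0], [0, -0.0003, 0.0265, 0, 0, 0, 0], [0, -0.0003, 0.028, 0, 0, 0, 0]]
  ]
}}

```text
time_s: 5.35
tcp_pos: [0.6624, -0.0217, 0.1321]
tool_rot: [[0.186, 0.983, 0.0], [0.983, -0.186, -0.0], [0.0, 0.0, -1.0]]
wrist_force: [-0.0, -0.0, -0.8]
finger_gap: 0.0128
finger_force: 49.9
```

```bash
python3 go.py .6618 -.0224 .129 79.2
```

```text
shift [-0.0008 -0.0004  0.0031] turn [ 0.0003 -0.      0.0012]
5.35 pos [ 0.6624 -0.0217  0.1321] yaw 79.27 F [-0.04 -0.04 -0.85] gap 0.012821071672372536 q [-8. 39. -5. 47.  0. 92.]
```

The plug is about 5 mm into the mouth with no contact force. Next: lower the rest of the way.

Request:
{"name": "jog_arm", "arguments": {
  "rows": [
    [[0, 0, 0.0005, 0, 0, 0, 0], [0, 0, 0.001, 0, 0, 0, 0], [0, 0, 0.0015, 0, 0, 0, 0], [0, 0, 0.002, 0, 0, 0, 0], [0, 0, 0.0025, 0, 0, 0, 0], [0, 0, 0.003, 0, 0, 0, 0], [0, 0, 0.0033, 0, 0, 0, 0], [0, 0, 0.0035, 0, 0, 0, 0], [0, 0, 0.0035, 0, 0, 0, 0], [0, 0, 0.0035, 0, 0, 0, 0]]
  ]
}}

```text
time_s: 6.18
tcp_pos: [0.6623, -0.0217, 0.129]
tool_rot: [[0.186, 0.983, 0.0], [0.983, -0.186, -0.0], [-0.0, 0.0, -1.0]]
wrist_force: [-1.8, -0.6, 2.9]
finger_gap: 0.0134
finger_force: 50.5
```

Request:
{"name": "jog_arm", "arguments": {
  "rows": [
    [[0, 0, 0.0003, 0, 0, 0, 0.18], [0, 0, 0.0003, 0, 0, 0, 0.25], [0, 0, 0, 0, 0, 0, 0.35], [0, 0, 0, 0, 0, 0, 0.5], [0, 0, -0.005, 0, 0, 0, 0.6], [0, 0, -0.015, 0, 0, 0, 0.7], [0, 0, -0.03, 0, 0, 0, 0.9], [0, 0, -0.05, 0, 0, 0, 1], [0, 0, -0.075, 0, 0, 0, 1], [0, 0, -0.09, 0, 0, 0, 1]]
  ]
}}

```text
time_s: 7.02
tcp_pos: [0.6632, -0.0218, 0.2222]
tool_rot: [[0.186, 0.983, 0.004], [0.983, -0.186, -0.001], [0.0, 0.004, -1.0]]
wrist_force: [0.3, -1.1, 0.7]
finger_gap: 0.0855
finger_force: 0.0
```

```bash
python3 go.py .6522 .2172 .16 79.2
```

```text
shift [ 0.2327 -0.0555  0.0621] turn [ 0.0035 -0.0002  0.0012]
7.0167 pos [ 0.6632 -0.0218  0.2222] yaw 79.27 F [ 0.33 -1.09  0.75] gap 0.08553844755744833 q [-8. 34.  1. 57.  0. 92.]
```

Request:
{"name": "jog_arm", "arguments": {
  "rows": [
    [[0.015, -0.004, 0, 0, 0, 0, 1], [0.04, -0.01, 0.005, 0, 0, 0, 1], [0.075, -0.018, 0.015, 0, 0, 0, 1], [0.11, -0.026, 0.025, 0, 0, 0, 1], [0.145, -0.034, 0.035, 0, 0, 0, 1], [0.175, -0.042, 0.045, 0, 0, 0, 1], [0.205, -0.049, 0.053, 0, 0, 0, 1], [0.225, -0.054, 0.058, 0, 0, 0, 1], [0.2327, -0.0555, 0.06, 0, 0, 0, 1], [0.2327, -0.0555, 0.06, 0, 0, 0, 1]]
  ]
}}

```text
time_s: 7.85
tcp_pos: [0.6499, 0.2198, 0.1576]
tool_rot: [[0.183, 0.983, -0.002], [0.983, -0.183, -0.0], [-0.0, -0.002, -1.0]]
wrist_force: [0.2, -1.0, 1.3]
finger_gap: 0.0853
finger_force: 0.0
```

```bash
python3 go.py .6522 .2172 .091 79.2
python3 - <<'E'
from fit import *
c=shot("top","pics/top4.png"); b=shot("scene","pics/sc4.png"); A=[(c,grad(c))];B=[(b,grad(b))]
OBJ["L"]=(rect(.12,.076),.050,0)
for S in(A,B): print(fit("L",S,(.6625,-.022,np.radians(79.2)),.006))
ims=[]
for c in(c,b):
    u,v=map(int,w2px(c,(.66,-.02,.05))); ims.append(cv2.resize(c['color'][v-40:v+40,u-50:u+50,::-1],None,fx=4,fy=4,interpolation=cv2.INTER_CUBIC))
cv2.imwrite('pics/g4.png',np.hstack(ims))
E
```

```text
shift [-0.0021  0.0029  0.0666] turn [-0.0015  0.0003  0.0048]
7.85 pos [0.6499 0.2198 0.1576] yaw 79.47 F [ 0.18 -0.97  1.32] gap 0.08529076716471676 q [ 13.  40.   1.  52.   0. 113.]
(array([ 0.66167774, -0.02260409,  1.38003757]), np.float64(-0.3828292489051819))
(array([ 0.66219934, -0.0217672 ,  1.37673261]), np.float64(-0.4481686055660248))
```

View pics/g4.png

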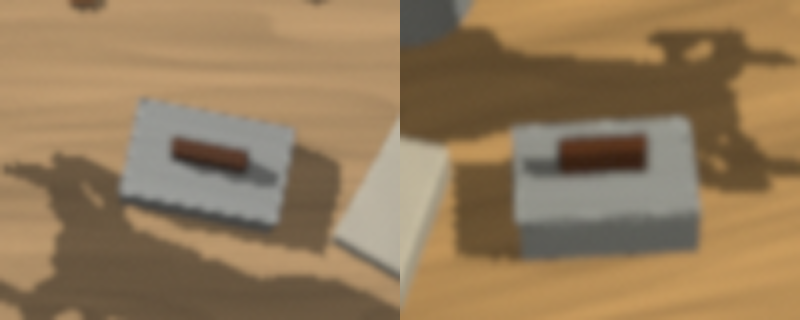

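The oblong lid is seated flat and square in both views, at (207,160) and (605,170), and the fits agree within 1 mm. Next: the large lid.

Request:
{"name": "jog_arm", "arguments": {
  "rows": [
    [[0, 0.001, 0.012, 0, 0, 0, 1], [-0.001, 0.0015, 0.026, 0, 0, 0, 1], [-0.001, 0.0015, 0.042, 0, 0, 0, 1], [-0.001, 0.0015, 0.055, 0, 0, 0, 1], [-0.001, 0.0015, 0.063, 0, 0, 0, 0.9], [-0.001, 0.0015, 0.0675, 0, 0, 0, 0.8], [-0.001, 0.0015, 0.0675, 0, 0, 0, 0.7], [-0.001, 0.0015, 0.0675, 0, 0, 0, 0.6], [-0.001, 0.0015, 0.0675, 0, 0, 0, 0.6], [-0.001, 0.0015, 0.0675, 0, 0, 0, 0.6]]
  ]
}}

```text
time_s: 8.78
tcp_pos: [0.653, 0.2162, 0.0921]
tool_rot: [[0.186, 0.983, 0.002], [0.983, -0.186, 0.0], [0.001, 0.002, -1.0]]
wrist_force: [-0.4, 1.2, 0.9]
finger_gap: 0.0514
finger_force: 0.0
```

```bash
python3 go.py .6522 .2172 .090 79.2
```

```text
shift [ 0.0008 -0.0009  0.0021] turn [ 0.0016 -0.0006  0.0013]
8.7833 pos [0.653  0.2162 0.0921] yaw 79.27 F [-0.41  1.24  0.89] gap 0.051373429207710264 q [ 12.  44.  -2.  45.  -0. 113.]
```

Request:
{"name": "jog_arm", "arguments": {
  "rows": [
    [[0.0008, -0.001, 0.001, 0, 0, 0, 0.5], [0.0008, -0.001, 0.0015, 0, 0, 0, 0.4], [0.0008, -0.001, 0.0015, 0, 0, 0, 0.35], [0.0008, -0.001, 0.0015, 0, 0, 0, 0.3], [0.0008, -0.001, 0.0015, 0, 0, 0, 0.2], [0.0008, -0.001, 0.0015, 0, 0, 0, 0], [0.0008, -0.001, 0.0015, 0, 0, 0, 0], [0.0008, -0.001, 0.0015, 0, 0, 0, 0], [0.0008, -0.001, 0.0015, 0, 0, 0, 0], [0.0008, -0.001, 0.0015, 0, 0, 0, 0]]
  ],
  "grip_force": 70
}}

```text
time_s: 9.62
tcp_pos: [0.6517, 0.2171, 0.09]
tool_rot: [[0.186, 0.983, 0.001], [0.983, -0.186, 0.0], [0.0, 0.0, -1.0]]
wrist_force: [-2.2, -0.4, 5.3]
finger_gap: 0.0239
finger_force: 68.8
```

```bash
python3 go.py .434 -.1206 .20 79.2
```

```text
shift [-0.3723 -0.151  -0.1102] turn [ 0.0005 -0.0004  0.0012]
9.6167 pos [0.6517 0.2171 0.09  ] yaw 79.27 F [-2.2  -0.42  5.27] gap 0.023871691300396933 q [ 12.  44.  -2.  44.   0. 113.]
```

Request:
{"name": "jog_arm", "arguments": {
  "rows": [
    [[0, 0, -0.012, 0, 0, 0, 0], [0, 0, -0.035, 0, 0, 0, 0], [-0.005, -0.002, -0.065, 0, 0, 0, 0], [-0.02, -0.008, -0.09, 0, 0, 0, 0], [-0.045, -0.018, -0.105, 0, 0, 0, 0], [-0.075, -0.03, -0.11, 0, 0, 0, 0], [-0.105, -0.043, -0.11, 0, 0, 0, 0], [-0.135, -0.055, -0.11, 0, 0, 0, 0], [-0.165, -0.067, -0.11, 0, 0, 0, 0], [-0.19, -0.077, -0.11, 0, 0, 0, 0]]
  ]
}}

```text
time_s: 10.45
tcp_pos: [0.5387, 0.0431, 0.1997]
tool_rot: [[0.187, 0.982, -0.001], [0.982, -0.187, -0.001], [-0.001, -0.001, -1.0]]
wrist_force: [-0.8, -0.2, -1.3]
finger_gap: 0.024
finger_force: 68.9
```

Request:
{"name": "jog_arm", "arguments": {
  "rows": [
    [[-0.03, -0.012, 0, 0, 0, 0, 0], [-0.06, -0.024, 0, 0, 0, 0, 0], [-0.09, -0.037, 0, 0, 0, 0, 0], [-0.12, -0.049, 0, 0, 0, 0, 0], [-0.145, -0.059, 0, 0, 0, 0, 0], [-0.165, -0.067, 0, 0, 0, 0, 0], [-0.177, -0.072, 0, 0, 0, 0, 0], [-0.182, -0.074, 0, 0, 0, 0, 0], [-0.182, -0.074, 0, 0, 0, 0, 0], [-0.182, -0.074, 0, 0, 0, 0, 0]]
  ]
}}

```text
time_s: 11.28
tcp_pos: [0.4341, -0.1202, 0.1998]
tool_rot: [[0.187, 0.982, 0.0], [0.982, -0.187, 0.0], [0.0, 0.0, -1.0]]
wrist_force: [-0.3, -0.2, -1.4]
finger_gap: 0.024
finger_force: 68.9
```

```bash
python3 go.py .434 -.1206 .17 79.2
```

```text
shift [-0.0004 -0.      0.0298] turn [ 0.0004 -0.0004  0.0009]
11.2833 pos [ 0.4341 -0.1202  0.1998] yaw 79.25 F [-0.26 -0.17 -1.43] gap 0.02400841504901725 q [-25.  14. -34.  42.   0.  76.]
```

Request:
{"name": "jog_arm", "arguments": {
  "rows": [
    [[0, 0, 0.004, 0, 0, 0, 0], [0, 0, 0.01, 0, 0, 0, 0], [0, 0, 0.017, 0, 0, 0, 0], [0, 0, 0.024, 0, 0, 0, 0], [0, 0, 0.03, 0, 0, 0, 0], [0, 0, 0.034, 0, 0, 0, 0], [0, 0, 0.036, 0, 0, 0, 0], [0, 0, 0.036, 0, 0, 0, 0], [0, 0, 0.036, 0, 0, 0, 0], [0, 0, 0.036, 0, 0, 0, 0]]
  ]
}}

```text
time_s: 12.12
tcp_pos: [0.4341, -0.1205, 0.1638]
tool_rot: [[0.186, 0.982, 0.0], [0.982, -0.186, -0.0], [-0.0, 0.0, -1.0]]
wrist_force: [0.2, 0.1, -1.5]
finger_gap: 0.0241
finger_force: 68.9
```

```bash
python3 go.py .434 -.1206 .142 79.2
python3 - <<'E'
from fit import *
b=shot("scene","pics/sc5.png"); B=[(b,grad(b))]; z=robot.observe()["tcp_pos"][2]
OBJ["L"]=(circ(.104),z-.077,0)
J,f=fit("L",B,(.434,-.1206,0),.006); print(J,f)
u0,v0=map(int,w2px(b,(.434,-.12,.08))); im=cv2.resize(b['color'][v0-40:v0+40,u0-50:u0+50,::-1],None,fx=6,fy=6,interpolation=cv2.INTER_CUBIC)
for w in pts(circ(.104),z-.077,J)[::3]:
    u,v=w2px(b,w); cv2.circle(im,(int((u-u0+50.5)*6),int((v-v0+40.5)*6)),1,(0,255,0),-1)
cv2.imwrite('pics/g5.png',im)
E
```

```text
shift [-0.0001 -0.0001  0.0218] turn [0.0005 0.0001 0.0011]
12.1167 pos [ 0.4341 -0.1205  0.1638] yaw 79.26 F [ 0.23  0.11 -1.49] gap 0.024095598928483973 q [-25.  17. -37.  36.   0.  76.]
[ 0.43483084 -0.11927385  0.03867842] -0.3685126304626465
```

View pics/g5.png

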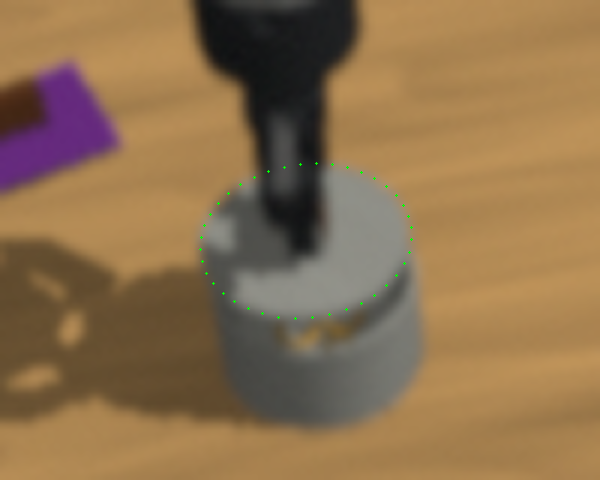

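The lid hovers over the large pot at (305,240), about 1 mm off. I'll nudge −1 mm along tool x and lower.

Request:
{"name": "jog_arm", "arguments": {
  "rows": [
    [[-0.001, 0, 0.003, 0, 0, 0, 0], [-0.001, 0, 0.006, 0, 0, 0, 0], [-0.001, 0, 0.009, 0, 0, 0, 0], [-0.001, 0, 0.0115, 0, 0, 0, 0], [-0.001, 0, 0.013, 0, 0, 0, 0], [-0.001, 0, 0.0145, 0, 0, 0, 0], [-0.001, 0, 0.016, 0, 0, 0, 0], [-0.001, 0, 0.017, 0, 0, 0, 0], [-0.001, 0, 0.018, 0, 0, 0, 0], [-0.001, 0, 0.0185, 0, 0, 0, 0]]
  ]
}}

```text
time_s: 13.0
tcp_pos: [0.4342, -0.121, 0.1459]
tool_rot: [[0.186, 0.983, 0.001], [0.983, -0.186, 0.001], [0.001, 0.001, -1.0]]
wrist_force: [-1.0, 4.6, 10.8]
finger_gap: 0.024
finger_force: 70.0
```

```bash
python3 go.py .434 -.1214 .142 79.2
```

```text
shift [-0.0005 -0.0001  0.0039] turn [ 0.0012 -0.0011  0.0014]
13.0 pos [ 0.4342 -0.121   0.1459] yaw 79.28 F [-1.04  4.62 10.84] gap 0.024038747164262436 q [-25.  19. -38.  33.   0.  76.]
```

Request:
{"name": "jog_arm", "arguments": {
  "rows": [
    [[0, 0, -0.001, 0, 0, 0, 0], [0, 0, -0.002, 0, 0, 0, 0], [0, 0, -0.003, 0, 0, 0, 0], [0.001, 0, -0.003, 0, 0, 0, 0], [0.002, 0, -0.003, 0, 0, 0, 0], [0.002, 0, -0.003, 0, 0, 0, 0], [0.002, 0, -0.002, 0, 0, 0, 0], [0.002, 0, -0.001, 0, 0, 0, 0], [0.002, 0, 0, 0, 0, 0, 0], [0.002, 0, 0, 0, 0, 0, 0]]
  ]
}}

```text
time_s: 13.83
tcp_pos: [0.4339, -0.1193, 0.1448]
tool_rot: [[0.186, 0.982, -0.001], [0.982, -0.186, 0.0], [0.0, -0.001, -1.0]]
wrist_force: [0.4, -0.2, -0.7]
finger_gap: 0.0238
finger_force: 68.7
```

```bash
python3 go.py .434 -.1214 .142 79.2; python3 -c "
from h import *
s=robot.observe();print(s['torque'])"
python3 - <<'E'
from fit import *
b=shot("scene","pics/sc6.png"); B=[(b,grad(b))]; z=robot.observe()["tcp_pos"][2]
for dz in(.077,.080,.083):
    OBJ["L"]=(circ(.104),z-dz,0); print(dz,fit("L",B,(.434,-.1196,0),.004))
E
```

```text
shift [-0.002   0.0005  0.0028] turn [-0.0006 -0.0001  0.0011]
13.8333 pos [ 0.4339 -0.1193  0.1448] yaw 79.26 F [ 0.36 -0.24 -0.68] gap 0.023845840231693057 q [-25.  19. -38.  33.  -0.  76.]
[-0.00903522  0.03996245  0.0576199 ]
0.077 (array([ 0.43453384, -0.11784617,  0.08823503]), np.float64(-0.31637585163116455))
0.08 (array([ 0.43158853, -0.11762636,  0.03700633]), np.float64(-0.316423237323761))
0.083 (array([ 0.42883485, -0.11751485,  0.08842914]), np.float64(-0.3164096176624298))
```

Free of contact now, and deeper than before. Next: lower to the seat.

Request:
{"name": "jog_arm", "arguments": {
  "rows": [
    [[0, 0, 0.0004, 0, 0, 0, 0], [0, 0, 0.0008, 0, 0, 0, 0], [0, 0, 0.0012, 0, 0, 0, 0], [0, 0, 0.0016, 0, 0, 0, 0], [0, 0, 0.002, 0, 0, 0, 0], [0, 0, 0.0024, 0, 0, 0, 0], [0, 0, 0.0028, 0, 0, 0, 0], [0, 0, 0.0031, 0, 0, 0, 0], [0, 0, 0.0033, 0, 0, 0, 0], [0, 0, 0.0033, 0, 0, 0, 0]]
  ]
}}

```text
time_s: 14.72
tcp_pos: [0.434, -0.1194, 0.142]
tool_rot: [[0.186, 0.983, 0.0], [0.983, -0.186, -0.0], [-0.0, 0.0, -1.0]]
wrist_force: [-0.5, -0.7, 3.0]
finger_gap: 0.0239
finger_force: 69.2
```

Request:
{"name": "jog_arm", "arguments": {
  "rows": [
    [[0, 0, 0.0003, 0, 0, 0, 0.3], [0, 0, 0.0003, 0, 0, 0, 0.35], [0, 0, 0, 0, 0, 0, 0.42], [0, 0, 0, 0, 0, 0, 0.55], [0, 0, -0.005, 0, 0, 0, 0.65], [0, 0, -0.015, 0, 0, 0, 0.8], [0, 0, -0.03, 0, 0, 0, 1], [0, 0, -0.05, 0, 0, 0, 1], [0, 0, -0.06, 0, 0, 0, 1], [0, 0, -0.06, 0, 0, 0, 1]]
  ]
}}

```text
time_s: 15.55
tcp_pos: [0.4355, -0.12, 0.2041]
tool_rot: [[0.186, 0.983, 0.004], [0.983, -0.186, -0.002], [-0.001, 0.004, -1.0]]
wrist_force: [0.1, -0.4, 0.0]
finger_gap: 0.0855
finger_force: 0.0
```

```bash
python3 go.py .4505 .084 .16 79.2
```

```text
shift [ 0.2032 -0.0234  0.0438] turn [0.0043 0.0011 0.0013]
15.55 pos [ 0.4355 -0.12    0.2041] yaw 79.27 F [ 0.12 -0.39  0.04] gap 0.08550647730884364 q [-25.  14. -34.  42.   0.  76.]
```

Request:
{"name": "jog_arm", "arguments": {
  "rows": [
    [[0.012, -0.001, 0, 0, 0, 0, 1], [0.035, -0.004, 0.003, 0, 0, 0, 1], [0.065, -0.007, 0.01, 0, 0, 0, 1], [0.095, -0.01, 0.018, 0, 0, 0, 1], [0.125, -0.014, 0.026, 0, 0, 0, 1], [0.155, -0.017, 0.033, 0, 0, 0, 1], [0.18, -0.02, 0.039, 0, 0, 0, 1], [0.197, -0.0215, 0.042, 0, 0, 0, 1], [0.203, -0.022, 0.042, 0, 0, 0, 1], [0.203, -0.022, 0.042, 0, 0, 0, 1]]
  ]
}}

```text
time_s: 16.38
tcp_pos: [0.4499, 0.0852, 0.1592]
tool_rot: [[0.184, 0.983, -0.001], [0.983, -0.184, -0.0], [-0.0, -0.001, -1.0]]
wrist_force: [-0.3, -0.5, -0.5]
finger_gap: 0.0853
finger_force: 0.0
```

Request:
{"name": "jog_arm", "arguments": {
  "rows": [
    [[0, 0, 0.012, 0, 0, 0, 1], [0, 0, 0.026, 0, 0, 0, 1], [0, 0, 0.042, 0, 0, 0, 1], [0, 0, 0.055, 0, 0, 0, 1], [0, 0, 0.063, 0, 0, 0, 0.9], [0, 0, 0.068, 0, 0, 0, 0.8], [0, 0, 0.068, 0, 0, 0, 0.7], [0, 0, 0.068, 0, 0, 0, 0.6], [0, 0, 0.068, 0, 0, 0, 0.6], [0, 0, 0.068, 0, 0, 0, 0.6]]
  ]
}}

```text
time_s: 17.22
tcp_pos: [0.4508, 0.0841, 0.0924]
tool_rot: [[0.186, 0.982, 0.001], [0.982, -0.186, -0.0], [0.0, 0.001, -1.0]]
wrist_force: [0.1, 0.5, -0.3]
finger_gap: 0.0511
finger_force: 0.0
```

```bash
python3 go.py .4505 .084 .0905 79.2
```

```text
shift [-0.0002 -0.0003  0.0019] turn [ 0.0013 -0.0002  0.0011]
17.2167 pos [0.4508 0.0841 0.0924] yaw 79.26 F [ 0.07  0.46 -0.33] gap 0.05107608614918835 q [  1.  25. -39.  26.  -0. 102.]
```

Request:
{"name": "jog_arm", "arguments": {
  "rows": [
    [[0, 0, 0.001, 0, 0, 0, 0.5], [0, 0, 0.0015, 0, 0, 0, 0.4], [0, 0, 0.0015, 0, 0, 0, 0.35], [0, 0, 0.0015, 0, 0, 0, 0.3], [0, 0, 0.0015, 0, 0, 0, 0.2], [0, 0, 0.0015, 0, 0, 0, 0], [0, 0, 0.0015, 0, 0, 0, 0], [0, 0, 0.0015, 0, 0, 0, 0], [0, 0, 0.0015, 0, 0, 0, 0], [0, 0, 0.0015, 0, 0, 0, 0]]
  ],
  "grip_force": 60
}}

```text
time_s: 18.05
tcp_pos: [0.4503, 0.0842, 0.0906]
tool_rot: [[0.186, 0.983, 0.0], [0.983, -0.186, 0.0], [0.0, 0.0, -1.0]]
wrist_force: [-1.5, 0.3, 5.1]
finger_gap: 0.0243
finger_force: 58.6
```

```bash
python3 go.py .459 .308 .17 79.2
```

```text
shift [ 0.2215 -0.0331 -0.0793] turn [ 0.0002 -0.0001  0.0013]
18.05 pos [0.4503 0.0842 0.0906] yaw 79.28 F [-1.52  0.27  5.11] gap 0.024275977359594397 q [  1.  25. -39.  26.   0. 102.]
```

Request:
{"name": "jog_arm", "arguments": {
  "rows": [
    [[0, 0, -0.012, 0, 0, 0, 0], [0, 0, -0.035, 0, 0, 0, 0], [0.01, -0.0015, -0.06, 0, 0, 0, 0], [0.03, -0.0045, -0.075, 0, 0, 0, 0], [0.055, -0.008, -0.079, 0, 0, 0, 0], [0.08, -0.012, -0.079, 0, 0, 0, 0], [0.105, -0.016, -0.079, 0, 0, 0, 0], [0.13, -0.0195, -0.079, 0, 0, 0, 0], [0.155, -0.023, -0.079, 0, 0, 0, 0], [0.18, -0.027, -0.079, 0, 0, 0, 0]]
  ]
}}

```text
time_s: 18.88
tcp_pos: [0.457, 0.2673, 0.1691]
tool_rot: [[0.186, 0.983, -0.0], [0.983, -0.186, -0.0], [-0.0, -0.0, -1.0]]
wrist_force: [0.4, -0.3, -1.0]
finger_gap: 0.0237
finger_force: 58.9
```

Request:
{"name": "jog_arm", "arguments": {
  "rows": [
    [[0.02, -0.003, 0, 0, 0, 0, 0], [0.034, -0.005, 0, 0, 0, 0, 0], [0.04, -0.006, 0, 0, 0, 0, 0], [0.0415, -0.0061, 0, 0, 0, 0, 0], [0.0415, -0.0061, 0.004, 0, 0, 0, 0], [0.0415, -0.0061, 0.01, 0, 0, 0, 0], [0.0415, -0.0061, 0.015, 0, 0, 0, 0], [0.0415, -0.0061, 0.016, 0, 0, 0, 0], [0.0415, -0.0061, 0.016, 0, 0, 0, 0], [0.0415, -0.0061, 0.016, 0, 0, 0, 0]]
  ]
}}

```text
time_s: 19.72
tcp_pos: [0.459, 0.3074, 0.1531]
tool_rot: [[0.187, 0.982, -0.0], [0.982, -0.187, -0.0], [-0.0, -0.0, -1.0]]
wrist_force: [0.6, -0.6, -0.7]
finger_gap: 0.0243
finger_force: 58.9
```

```bash
python3 go.py .459 .308 .1326 79.2
python3 - <<'E'
from fit import *
b=shot("scene","pics/sc7.png"); t=shot("top","pics/top7.png"); z=robot.observe()["tcp_pos"][2]
OBJ["L"]=(circ(.076),z-.0776,0)
for c in(b,t): print(fit("L",[(c,grad(c))],(.459,.308,0),.006))
ims=[]
for c,p,Z in((b,(.459,.308),z-.0776),(t,(.459,.308),z-.0776),(b,(.434,-.12),.065),(t,(.434,-.12),.065)):
    u0,v0=map(int,w2px(c,(*p,Z))); ims.append(cv2.resize(c['color'][v0-30:v0+30,u0-40:u0+40,::-1],None,fx=5,fy=5,interpolation=cv2.INTER_CUBIC))
cv2.imwrite('pics/g7.png',np.vstack([np.hstack(ims[:2]),np.hstack(ims[2:])]))
E
```

```text
shift [ 0.0005 -0.0001  0.0205] turn [-0.0003  0.0003  0.0004]
19.7167 pos [0.459  0.3074 0.1531] yaw 79.22 F [ 0.65 -0.59 -0.66] gap 0.024278634491657458 q [ 26.  27. -22.  41.  -0. 127.]
(array([0.46038769, 0.30493198, 0.0324913 ]), np.float64(-0.39366614818573))
(array([0.45809947, 0.30586936, 0.07567178]), np.float64(-0.2449963241815567))
```

View pics/g7.png

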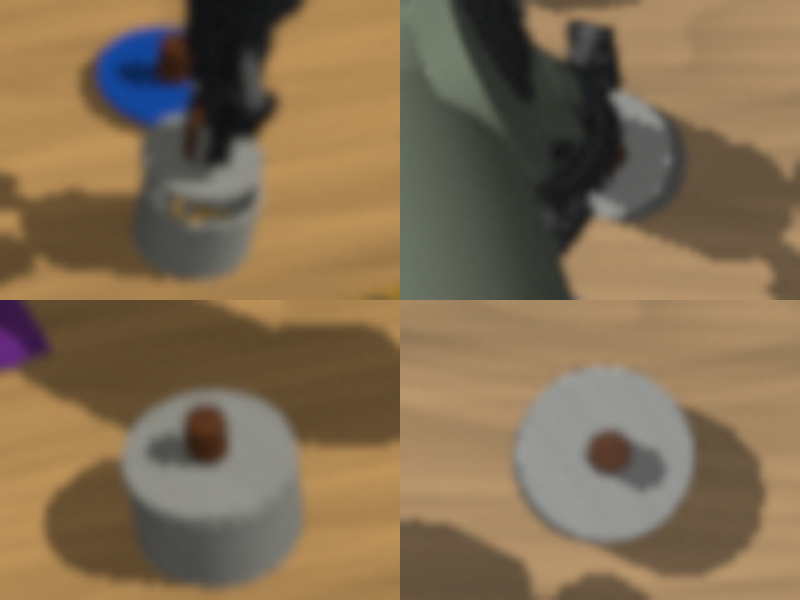

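The large lid sits flat on its pot, bottom row at (210,455) and (604,455). The small lid in hand is about 2 mm short in y in both cameras, so I'll shift and lower.

Request:
{"name": "jog_arm", "arguments": {
  "rows": [
    [[0.001, 0, 0.003, 0, 0, 0, 0], [0.0019, 0, 0.006, 0, 0, 0, 0], [0.0019, 0, 0.009, 0, 0, 0, 0], [0.0019, 0, 0.0115, 0, 0, 0, 0], [0.0019, 0, 0.013, 0, 0, 0, 0], [0.0019, 0, 0.0142, 0, 0, 0, 0], [0.0019, 0, 0.0152, 0, 0, 0, 0], [0.0019, 0, 0.016, 0, 0, 0, 0], [0.0019, 0, 0.0165, 0, 0, 0, 0], [0.0019, 0, 0.017, 0, 0, 0, 0]]
  ]
}}

```text
time_s: 20.65
tcp_pos: [0.4594, 0.3099, 0.1363]
tool_rot: [[0.186, 0.983, 0.0], [0.983, -0.186, 0.0], [0.0, 0.0, -1.0]]
wrist_force: [0.1, 0.9, -1.3]
finger_gap: 0.0239
finger_force: 58.9
```

```bash
python3 go.py .459 .3097 .1326 79.2
```

```text
shift [-0.0002 -0.0004  0.0037] turn [ 0.0002 -0.0001  0.0012]
20.65 pos [0.4594 0.3099 0.1363] yaw 79.27 F [ 0.06  0.87 -1.3 ] gap 0.023927750959866333 q [ 26.  29. -23.  38.  -0. 127.]
```

No contact and 4 mm in. Next: seat it.

Request:
{"name": "jog_arm", "arguments": {
  "rows": [
    [[0, 0, 0.0005, 0, 0, 0, 0], [0, 0, 0.001, 0, 0, 0, 0], [0, 0, 0.0015, 0, 0, 0, 0], [0, 0, 0.002, 0, 0, 0, 0], [0, 0, 0.0025, 0, 0, 0, 0], [0, 0, 0.003, 0, 0, 0, 0], [0, 0, 0.0034, 0, 0, 0, 0], [0, 0, 0.0038, 0, 0, 0, 0], [0, 0, 0.0041, 0, 0, 0, 0], [0, 0, 0.0041, 0, 0, 0, 0]]
  ]
}}

```text
time_s: 21.48
tcp_pos: [0.4593, 0.3099, 0.1327]
tool_rot: [[0.186, 0.983, 0.0], [0.983, -0.186, 0.0], [0.0, 0.0, -1.0]]
wrist_force: [-2.0, -0.4, 4.1]
finger_gap: 0.0243
finger_force: 59.1
```

Seated at the expected height with a light contact force. Next: release and retreat.

Request:
{"name": "jog_arm", "arguments": {
  "rows": [
    [[0, 0, 0.0003, 0, 0, 0, 0.3], [0, 0, 0.0003, 0, 0, 0, 0.35], [0, 0, 0, 0, 0, 0, 0.42], [0, 0, 0, 0, 0, 0, 0.55], [0, 0, -0.005, 0, 0, 0, 0.65], [0, 0, -0.015, 0, 0, 0, 0.8], [0, 0, -0.03, 0, 0, 0, 1], [0, 0, -0.05, 0, 0, 0, 1], [0, 0, -0.08, 0, 0, 0, 1], [0, 0, -0.1, 0, 0, 0, 1]]
  ]
}}

```text
time_s: 22.32
tcp_pos: [0.4598, 0.3101, 0.2352]
tool_rot: [[0.186, 0.983, 0.002], [0.983, -0.186, 0.001], [0.001, 0.002, -1.0]]
wrist_force: [1.4, 0.4, 0.1]
finger_gap: 0.0851
finger_force: 0.0
```

Request:
{"name": "jog_arm", "arguments": {
  "rows": [
    [[-0.02, 0, -0.02, 0, 0, 0, 1], [-0.05, 0, -0.03, 0, 0, 0, 1], [-0.08, 0, -0.03, 0, 0, 0, 1], [-0.11, 0, -0.03, 0, 0, 0, 1], [-0.14, 0, -0.03, 0, 0, 0, 1], [-0.16, 0, -0.03, 0, 0, 0, 1], [-0.175, 0, -0.03, 0, 0, 0, 1], [-0.18, 0, -0.03, 0, 0, 0, 1], [-0.18, 0, -0.03, 0, 0, 0, 1], [-0.18, 0, -0.03, 0, 0, 0, 1]]
  ]
}}

```text
time_s: 23.15
tcp_pos: [0.4262, 0.1333, 0.2628]
tool_rot: [[0.186, 0.982, 0.001], [0.982, -0.186, 0.001], [0.001, 0.001, -1.0]]
wrist_force: [0.8, -0.8, 0.5]
finger_gap: 0.0851
finger_force: 0.0
```

Run:
```python
from fit import *
t=shot("top","pics/top8.png"); b=shot("scene","pics/sc8.png")
OBJ["S"]=(circ(.076),.055,0);OBJ["G"]=(circ(.104),.065,0);OBJ["O"]=(rect(.12,.076),.05,0)
for n,p in(("S",(.459,.309,0)),("G",(.434,-.119,0)),("O",(.662,-.022,1.38))):
    print(n,[fit(n,[(c,grad(c))],p,.005)[0].round(4) for c in(t,b)])
def cr(c,p,h,w,f):
    u0,v0=map(int,w2px(c,p)); return cv2.resize(c['color'][v0-h:v0+h,u0-w:u0+w,::-1],(400,300),interpolation=cv2.INTER_CUBIC)
cv2.imwrite('pics/end.png',np.vstack([np.hstack([cr(b,(.459,.308,.05),30,40,5),cr(t,(.459,.308,.05),30,40,5)]),cv2.resize(np.hstack([b["color"],t["color"]])[:,:,::-1],(800,250))]))
```

```text
S [array([0.4588, 0.3089, 0.1385]), array([0.4594, 0.3092, 0.1635])]
G [array([ 0.4339, -0.1193,  0.0348]), array([ 0.4339, -0.1191, -0.0807])]
O [array([ 0.6617, -0.0229,  1.3804]), array([ 0.6634, -0.0226,  1.3699])]
```

View pics/end.png

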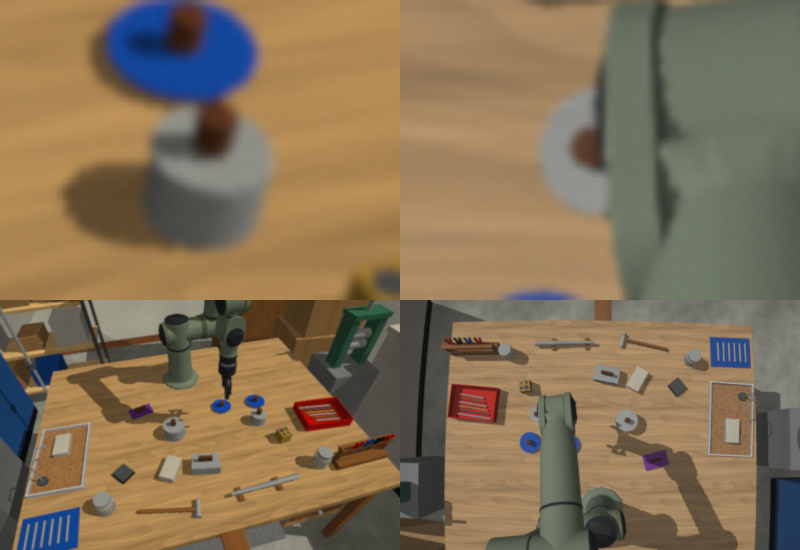

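All three lids sit flat at the fitted positions: small (210,150), large (173,425) and oblong (206,462). The blue and purple look-alikes are where they were, and the arm is clear.

```bash
python3 -c "
from plant import robot
print(robot.close_job())"
```

```text
the job is handed in; nothing more can be done
None
```

I put the matching lid on each of the three pots, seated flat on the rim and lowered gently, and handed the job in at about 23 s; the large lid touched the rim at about 11 N on the way in, so I lifted it 3 mm, re-centred it and seated it.

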